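# Tip two lids out of the scoop

## Task

Pick up the steel scoop by its handle and tip it slowly over the aluminium tray until exactly two of its three crucible lids have slid out, from low down, into the tray. Keep the third lid in the scoop, set the scoop back in the middle of its rubber mat, squarely along it, and let go; do not touch the lids with the fingers, let them drop hard, or disturb the other things on the bench.

Things in the scene. Friction and masses are not known exactly. Their poses are not given: they have to be found in the camera images.
- cup: Open steel scoop, 214 mm long, 57 mm wide, walls 48 mm high, 0.35 kg empty; starts on the mat, three lids in single file. Origin: underside, below the handle; x points to its open mouth, z up. Channel 51 mm wide, closed at the rear; floor 6 mm above the underside, curving up to 6 degrees at the lip. A rib 41 mm behind the origin, 3 mm high with an 11 degree rear slope, holds the rear lid.
- cup_grip (a point): Centre of the scoop's black handle, 83 mm above its underside: a bar bridging the channel, 24 mm thick along the scoop's x (grasp it across this, from above), 66 mm long along its y, 34 mm high, with 16 mm free below it down to the top of the walls. Axes as the scoop's.
- cup_lip (a point): Middle of the upper edge of the lip: 106 mm ahead of the scoop's origin, 9 mm above its underside. Mouth down, the two front lids shift and soon leave at some 15 to 30 degrees, by hidden slipperiness: the wrist feels the load move to the mouth, then drop by a lid's weight each. Their angle held, the rear lid stays behind its rib; some 4 degrees steeper it follows. Easing back stops the lids.
- lid1_mid (a point): White alumina crucible lid nearest the mouth: disc 46 mm across and 14 mm thick, with a knob 20 mm across and 18 mm high on top; 94 to 132 g each. Point at the centre of the disc; z is towards the knob.
- lid2_mid (a point): The middle lid, the same as the first.
- lid3_mid (a point): The lid at the scoop's closed rear end, behind the rib, the same; this one stays in the scoop.
- tray: Fixed open aluminium tray 200 mm (its x) by 170 mm (its y), 40 mm high, walls 4 mm, floor 4 mm thick. Origin: centre of its underside; z up.
- mat_top (a point): Centre of the top face of the fixed black rubber mat, 280 mm (its x) by 130 mm (its y), 4 mm thick; the scoop starts on it, lying along its x.
- dish: Bystander: round clear dish 60 mm across and 16 mm high, origin under its centre, between the mat and the tray.
- flask_a: Bystander: glass conical flask 72 mm across, 110 mm high, at the far side.
- flask_b: Bystander: a second such flask.
- bottle: Bystander: white bottle 66 mm across, 180 mm high, at the far side.
- can: Bystander: bare metal can 56 mm across, 170 mm high, at the far side.
- pipette: Bystander: white and grey hand pipette 220 mm long, 26 mm high, lying between the mat and the tray.
- casting: Bystander: dark steel casting 110 by 50 by 40 mm, at the far side.
There are look-alikes about, which are no part of the job. What is shaped like the cup but green is not meant. What is shaped like the part that bears lid2_mid but pink is not meant.

How it is judged (in metres and radians):
On the way, in this order (a step that is already met when the one before it is completed fails the run):
1. the scoop is lifted from the mat with all three lids in it (z of cup in the frame of mat_top above 0.03 m and x of lid1_mid in the frame of cup between -0.1 and 0.1 m and y of lid1_mid in the frame of cup between -0.027 and 0.027 m and z of lid1_mid in the frame of cup between -0.01 and 0.045 m and x of lid2_mid in the frame of cup between -0.1 and 0.1 m and y of lid2_mid in the frame of cup between -0.027 and 0.027 m and z of lid2_mid in the frame of cup between -0.01 and 0.045 m and x of lid3_mid in the frame of cup between -0.1 and 0.1 m and y of lid3_mid in the frame of cup between -0.027 and 0.027 m and z of lid3_mid in the frame of cup between -0.01 and 0.045 m), for 0.2 s.
2. two lids lie in the tray while the third is still in the lifted scoop (height (world z) of cup above 0.02 m and x of lid1_mid in the frame of tray between -0.098 and 0.098 m and y of lid1_mid in the frame of tray between -0.083 and 0.083 m and z of lid1_mid in the frame of tray between -0.01 and 0.04 m and x of lid2_mid in the frame of tray between -0.098 and 0.098 m and y of lid2_mid in the frame of tray between -0.083 and 0.083 m and z of lid2_mid in the frame of tray between -0.01 and 0.04 m and x of lid3_mid in the frame of cup between -0.1 and 0.1 m and y of lid3_mid in the frame of cup between -0.027 and 0.027 m and z of lid3_mid in the frame of cup between -0.01 and 0.045 m), for 0.2 s.
At the end, for the whole second after the job is handed in: The two lids that were nearest the mouth rest inside the tray and the third lid rests in the scoop, which stands level (within 3.5 degrees) on the mat, its middle within 30 mm of the mat's centre and its length along the mat's within 11 degrees, either way round, released and at rest (x of lid1_mid in the frame of tray between -0.098 and 0.098 m and y of lid1_mid in the frame of tray between -0.083 and 0.083 m and z of lid1_mid in the frame of tray between -0.01 and 0.04 m and x of lid2_mid in the frame of tray between -0.098 and 0.098 m and y of lid2_mid in the frame of tray between -0.083 and 0.083 m and z of lid2_mid in the frame of tray between -0.01 and 0.04 m and x of lid3_mid in the frame of cup between -0.1 and 0.1 m and y of lid3_mid in the frame of cup between -0.027 and 0.027 m and z of lid3_mid in the frame of cup between -0.01 and 0.045 m and horizontal distance between cup and mat_top below 0.03 m and angle between the x axis of cup and the x axis of mat_top, either way round below 0.2 rad and angle between cup's own z axis and vertical below 0.06 rad and z of cup in the frame of mat_top below 0.008 m and linear speed of each of cup, lid1, lid2, lid3 below 0.02 m/s); the robot touches nothing.
It fails at once if the fingers touch a lid (contact force between the fingers and lid1 above 0.5 N or contact force between the fingers and lid2 above 0.5 N or contact force between the fingers and lid3 above 0.5 N).
It fails at once if a lid drops hard (faster than 1.7 m/s, a fall of about 150 mm) (linear speed of any of lid1, lid2, lid3 above 1.7 m/s).
It fails at once if a bystander is moved by more than 30 mm (distance of any of dish, flask_a, flask_b, bottle, can, pipette, casting from where it was at the start of the episode above 0.03 m).
It also fails if it takes over 67 s, if anything falls off the work surface, if the arm or the gripper's body presses on something with over 40 N, if the wrist force passes 120 N, or if a joint passes its speed limit or range.

## Robot

A 6-joint arm with a two-finger parallel gripper is mounted at the origin on the work surface. World frame = base frame: x ahead of the robot, y to its left, z up, the work surface at z = 0. Lengths are in m, angles in degrees, forces in N, time in s.
With the tool pointing down it reaches from about 0.25 to 0.725 m from the base axis. Payload 9.7 kg.
Tool frame: the origin (TCP) lies at the very end of the fingers, on their centre line; the grasp point (between the pads) lies 19 mm behind it; z points along the fingers, y is the line along which they close (so a half turn about z gives the same grasp; the last joint's range is limited). The gripper opens to 85 mm and grips with 20 to 120 N. Pads are 22 mm wide; open, the fingers measure 114 mm over their backs; the gripper's body (76 mm by 85 mm) begins 54 mm behind the grasp point. The pads swing forward as they close: fully open they stand 13 mm farther back than shut.
Start: joints at [-67.093, 4.979, 10.078, 95.1, 0, 90], TCP at [0.214, -0.507, 0.231] pointing down, gripper open.
Joint ranges: [-179.16, 179.16], [-48.56, 103.87], [-65.8, 70.77], [-126.05, 130.52], [-82.76, 87.17], [-180, 180]. Speed limits (degrees/s): [127.2, 127.2, 147.25, 180, 180, 180].

## Interface

Orientations are given as [roll, pitch, yaw] about the fixed x, y, z axes, in that order (R = Rz(yaw) Ry(pitch) Rx(roll)).
In Python, from workcell import telemetry, optics, workorder gives the robot as it stands.
- The arm moves only by the shell command python3 -m handwheel 'ROWS' [FORCE]. ROWS is JSON, a list of rows, each an object of numbers: "tx", "ty", "tz": the shift along the tool's x, y, z in m; "ax", "ay", "az": the turn, a rotation vector about the tool's x, y, z in degrees; "jaw": the gripper command: -1 is shut, 1 is fully open, values between are in proportion. A call has exactly 10 rows; each row shifts and turns the commanded pose from where the row before left it, along the tool's axes as they then stand; what a row does not reach is not made up. A row lasts 1/8 s, in which the tool goes at most 62.5 mm and 10.7 degrees, less where a joint would pass 70% of its speed; a pose out of reach is approached as far as the arm can. A call is refused whole if a number of a shift passes 0.0625 or a number of a turn 10.7, either way. A call with a gripper value outside its range is refused whole. The fingers move at their own pace and stop on an object; FORCE is the grip in N (left out, the last holds). Time passes only in rows, so rows that do not move let the fingers close, or fill a call up. It gives the time, the measured TCP pose, the force, the opening and the grip force at its end, in the units of the state.
- telemetry.get_obs(): the state, without advancing time (a new reading comes with each control period).
- optics.camera(name): name is "scene" or "side" or "wrist"; returns a dict with "color" (384x512x3 uint8, red, green, blue), "K" (3x3 intrinsics, pixels), "k1" (the pictures are not rectified: a ray, as slopes to the right and down, at radius r is drawn at 1 + k1 r^2 times it, then the intrinsics apply), "extrinsics" (4x4, takes a point from camera to world coordinates); the wrist camera has in their place "mount" (4x4, takes a point from camera to tool coordinates, whose origin is the TCP and whose axes are the flange's). Camera axes: x right, y down, z forward; pixel columns grow to the right and rows downward; lengths in m; the calibration is good to about 2 mm. A picture is of the moment at which its call begins: read the wrist's pose just before it. There is no depth.
- workorder.job_done(): hands the job in; it is judged then, once.
The state is a dict: "time": time; "q": joint angles; "qd": joint speeds; "joint_efforts": joint torques, N m; "ee_pos": TCP position; "tcp_rot": TCP orientation; "wrist_force": force on the tool from outside, world axes, zero at the start; "torque": the same for the moment, N m; "opening": finger opening in m; "grasp_force": force on a finger pad.
Only numpy, scipy, OpenCV 4.12 (cv2) and the standard library are available. Lean on these libraries where they do the work, as an engineer would, in place of code of your own. Each camera call takes 0.05 s, during which the arm holds its last target. There are 200 camera calls.

## Working session

There is one attempt and no reset: what is moved stays moved. The work goes in short steps, Python scripts to look and compute and a shell command to move; the robot and the scene stay as the last step left them, time stands still between calls to the robot, and variables do not carry over. Pictures are saved under pics/ and viewed, at most 10 in all, crops included, and the job is handed in when it is done.

```bash
mkdir -p pics; cat > h.py <<'E'
import numpy as np, cv2
from scipy.spatial.transform import Rotation as Ro
from workcell import telemetry, optics, workorder
def cam(n):
    o=telemetry.get_obs(); c=optics.camera(n)
    if n=='wrist':
        T=np.eye(4); T[:3,:3]=Ro.from_euler('xyz',o['tcp_rot'],degrees=True).as_matrix(); T[:3,3]=o['ee_pos']
        c['T']=T@np.array(c['mount'])
    else: c['T']=np.array(c['extrinsics'])
    return c
def ray(c,u,v):
    d=cv2.undistortPoints(np.array([[[u,v]]],float),np.array(c['K'],float),np.array([c['k1'],0,0,0.]))[0,0]
    return c['T'][:3,3], c['T'][:3,:3]@np.array([d[0],d[1],1])
def onplane(c,u,v,z):
    o,d=ray(c,u,v); return o+d*(z-o[2])/d[2]
def proj(c,P):
    T=np.linalg.inv(c['T']); p=T[:3,:3]@np.array(P)+T[:3,3]
    return cv2.projectPoints(p.reshape(1,1,3),np.zeros(3),np.zeros(3),np.array(c['K'],float),np.array([c['k1'],0,0,0.]))[0].ravel()
def save(c,n): cv2.imwrite('pics/'+n,c['color'][:,:,::-1])
E
python3 - <<'E'
from h import *
o=telemetry.get_obs(); print(o)
ims=[]
for n in('scene','side','wrist'):
    c=cam(n); save(c,n+'0.png'); print(n,c['k1'],c['K'],c['T'].round(3).tolist(), c.get('mount'))
E
```

```text
{'time': 0.0, 'q': array([-6.70917821e+01,  5.01183927e+00,  1.00322732e+01,  9.50996452e+01,
        2.89434668e-04,  8.99999317e+01]), 'qd': array([ 0.06023392,  0.08960893,  0.00308793,  0.08901859,  0.01801735,
       -0.02243588]), 'joint_efforts': array([ 1.53501340e-03, -5.20387495e+01,  4.64803290e+01,  1.62688340e-02,
        9.15648366e-05,  8.68364282e-06]), 'ee_pos': array([ 0.21399781, -0.50639743,  0.23055645]), 'tcp_rot': array([-1.79920789e+02, -2.89528879e-04,  2.29082858e+01]), 'wrist_force': array([-0.54347104,  0.97412576,  0.03332045]), 'torque': array([ 0.03402771, -0.00871873, -0.02542378]), 'grasp_force': 0.0, 'opening': 0.0857526413365327}
scene -0.12181699997432849 [[382.67994805   0.         264.38666737]
 [  0.         382.67994805 193.63892833]
 [  0.           0.           1.        ]] [[-0.876, 0.403, -0.265, 0.767], [0.482, 0.721, -0.499, 0.471], [-0.01, -0.565, -0.825, 0.914], [0.0, 0.0, 0.0, 1.0]] None
side 0.003294928157093896 [[382.62896292   0.         250.81921618]
 [  0.         382.62896292 194.92951961]
 [  0.           0.           1.        ]] [[-0.947, -0.213, 0.24, 0.186], [-0.32, 0.658, -0.682, 0.808], [-0.013, -0.723, -0.691, 0.928], [0.0, 0.0, 0.0, 1.0]] None
wrist -0.06331230750890057 [[285.91159339   0.         258.42683586]
 [  0.         285.91159339 191.33058463]
 [  0.           0.           1.        ]] [[0.39, -0.87, -0.301, 0.29], [-0.921, -0.369, -0.125, -0.473], [-0.003, 0.325, -0.946, 0.372], [0.0, 0.0, 0.0, 1.0]] [[ 7.26930566e-04 -9.45597103e-01 -3.25339193e-01  8.31238792e-02]
 [ 9.99998805e-01  1.13134426e-03 -1.05387290e-03 -8.38754965e-04]
 [ 1.36460979e-03 -3.25338038e-01  9.45596795e-01 -1.41392687e-01]
 [ 0.00000000e+00  0.00000000e+00  0.00000000e+00  1.00000000e+00]]
```

View pics/scene0.png

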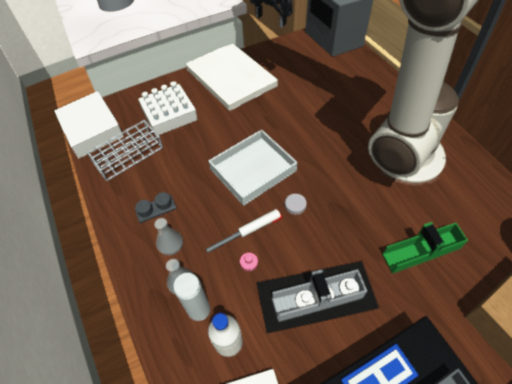

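View pics/side0.png

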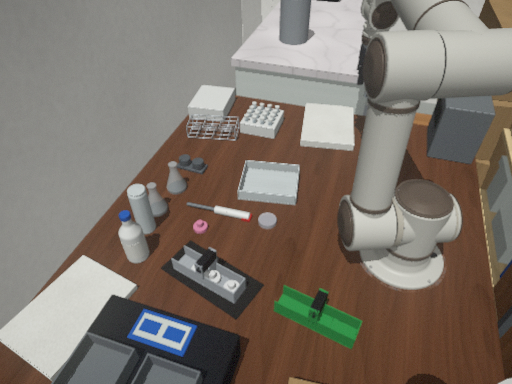

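The scene shows the scoop on the black mat at about (320,297), tray at (253,166), pipette (245,232), dish (296,204), and the pink lid and green scoop decoys. I'll measure the mat and tray, and enlarge the scoop to see which end is the mouth.

```bash
python3 - <<'E'
from h import *
S=cam('scene'); D=cam('side')
a=cv2.resize(S['color'][250:340,245:390],None,fx=5,fy=5,interpolation=cv2.INTER_CUBIC)[:,:,::-1]
b=cv2.resize(D['color'][235:320,150:275],None,fx=5,fy=5,interpolation=cv2.INTER_CUBIC)[:,:,::-1]
cv2.imwrite('pics/a.png',cv2.resize(np.vstack([cv2.resize(a,(640,300*1)),cv2.resize(b,(640,300))]) ,(640,600))) if 0 else None
A=np.zeros((600,800,3),np.uint8)
a=cv2.resize(a,(480,298)); b=cv2.resize(b,(441,300)); A[:298,:480]=a; A[300:600,:441]=b
cv2.imwrite('pics/ab.png',A)
for n,c,box in(('scene',S,(250,335,245,390)),('side',D,(235,320,155,270))):
    im=c['color']; m=(im.max(2)<48).astype(np.uint8)*255
    mm=np.zeros_like(m); r0,r1,c0,c1=box; mm[r0:r1,c0:c1]=m[r0:r1,c0:c1]
    cs=max(cv2.findContours(mm,0,2)[0],key=cv2.contourArea); h=cv2.convexHull(cs)
    ap=cv2.approxPolyDP(h,6,True)[:,0]
    print(n,'mat',ap.tolist(),[onplane(c,*p,0.004)[:2].round(3).tolist() for p in ap.astype(float)])
E
```

```text
scene mat [[361, 262], [377, 307], [267, 331], [258, 282]] [[0.36, 0.231], [0.397, 0.347], [0.658, 0.266], [0.618, 0.148]]
side mat [[262, 284], [236, 318], [216, 304], [248, 277]] [[0.361, 0.23], [0.395, 0.35], [0.46, 0.329], [0.406, 0.221]]
```

View pics/ab.png

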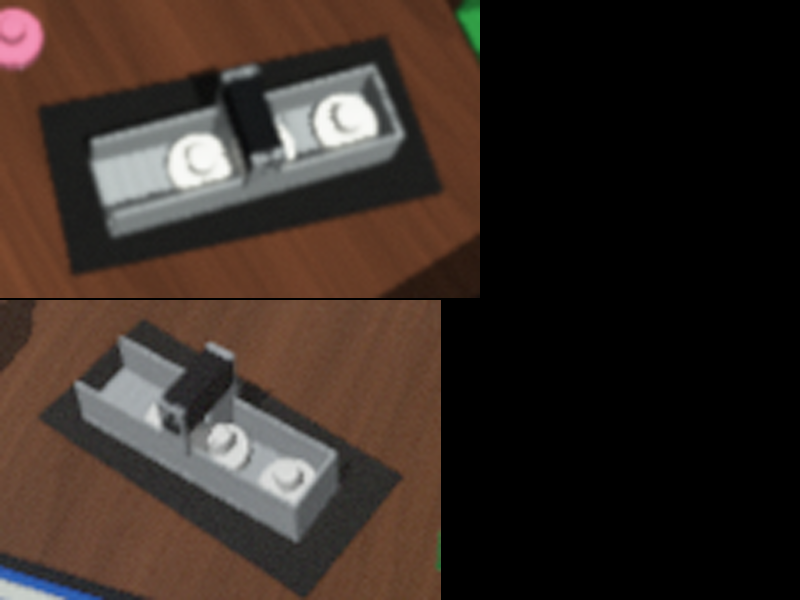

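The mouth points away from the robot (left in the scene view), with the closed end at crop (385,110). Next I'll triangulate the handle and locate the tray, dish and pipette.

```bash
python3 - <<'E'
from h import *
S=cam('scene'); D=cam('side')
def tri(p,q):
    A=[];b=[]
    for c,x in((S,p),(D,q)):
        o,d=ray(c,*x); d=d/np.linalg.norm(d); M=np.eye(3)-np.outer(d,d); A.append(M); b.append(M@o)
    x=np.linalg.lstsq(np.vstack(A),np.hstack(b),rcond=None)[0]; return x.round(4)
sc=lambda u,v:(245+u/3.31,250+v/3.31); sd=lambda u,v:(150+u/3.53,235+(v-300)/3.53)
print('handle',tri(sc(252,115),sd(199,383)),onplane(S,*sc(252,115),.104),onplane(D,*sd(199,383),.104))
print('lids knob',onplane(S,*sc(202,158),.04),onplane(S,*sc(347,117),.04),onplane(D,*sd(220,435),.04),onplane(D,*sd(289,473),.04))
# rear top corners (z=.052)
for p in((375,66),(400,135)):print('rear corner',onplane(S,*sc(*p),.052))
for p in((333,452),(297,512)):print('rear corner D',onplane(D,*sd(*p),.052))
for p in((90,142),(110,218)):print('front corner',onplane(S,*sc(*p),.052))
for n,c,box in(('scene',S,(125,205,200,302)),('side',D,(155,210,230,305))):
    im=cv2.cvtColor(c['color'],cv2.COLOR_RGB2HSV); m=((im[...,1]<60)&(im[...,2]>70)).astype(np.uint8)*255
    mm=np.zeros_like(m); r0,r1,c0,c1=box; mm[r0:r1,c0:c1]=m[r0:r1,c0:c1]
    cs=max(cv2.findContours(mm,0,2)[0],key=cv2.contourArea); ap=cv2.approxPolyDP(cv2.convexHull(cs),4,True)[:,0]
    print(n,'tray',ap.tolist(),[onplane(c,*p,0.04)[:2].round(3).tolist() for p in ap.astype(float)],[onplane(c,*p,0.0)[:2].round(3).tolist() for p in ap.astype(float)])
for k,p,z in(('dish',(296,204),.012),('pip tip',(208,250),.01),('pip end',(279,214),.015),('flask',(169,240),.05),('can',(190,285),.12),('bottle',(225,330),.1)):print(k,onplane(S,*p,z).round(3))
E
```

```text
handle [0.5114 0.2544 0.0905] [0.51521074 0.25742928 0.104     ] [0.50629936 0.26400439 0.104     ]
lids knob [0.54399932 0.25016276 0.04      ] [0.43601471 0.27615965 0.04      ] [0.49536049 0.26286636 0.04      ] [0.43161289 0.27841439 0.04      ]
rear corner [0.39971155 0.25688935 0.052     ]
rear corner [0.41541739 0.30890978 0.052     ]
rear corner D [0.40292975 0.25758769 0.052     ]
rear corner D [0.41084532 0.31502916 0.052     ]
front corner [0.60980231 0.20459884 0.052     ]
front corner [0.6245704  0.25869075 0.052     ]
scene tray [[262, 130], [297, 162], [296, 170], [242, 204], [208, 160]] [[0.377, -0.273], [0.349, -0.11], [0.367, -0.086], [0.556, -0.057], [0.574, -0.245]] [[0.359, -0.307], [0.33, -0.136], [0.349, -0.111], [0.547, -0.082], [0.565, -0.278]]
side tray [[245, 160], [298, 164], [295, 204], [238, 199]] [[0.575, -0.238], [0.383, -0.275], [0.343, -0.071], [0.529, -0.035]] [[0.593, -0.285], [0.391, -0.324], [0.35, -0.111], [0.544, -0.074]]
dish [ 0.417 -0.     0.012]
pip tip [0.692 0.009 0.01 ]
pip end [0.476 0.006 0.015]
flask [ 0.772 -0.045  0.05 ]
can [0.771 0.124 0.12 ]
bottle [0.746 0.243 0.1  ]
```

Measurements agree with the given sizes: scoop about (0.512,0.258), yaw about -14°; mat centre (0.508,0.248), yaw about -17.5°; tray centre (0.462,-0.176), yaw about 9°. I'll move over the handle.

```bash

python3 -m handwheel '[{"tx":0.0283,"ty":-0.0288,"jaw":1},{"tx":0.0283,"ty":-0.0288,"jaw":1},{"tx":0.0283,"ty":-0.0288,"jaw":1},{"tx":0.0283,"ty":-0.0288,"jaw":1},{"tx":0.0283,"ty":-0.0288,"jaw":1},{"tx":0.0283,"ty":-0.0288,"jaw":1},{"tx":0.0283,"ty":-0.0288,"jaw":1},{"tx":0.0283,"ty":-0.0288,"jaw":1},{"tx":0.0283,"ty":-0.0288,"jaw":1},{"tx":0.0283,"ty":-0.0288,"jaw":1}]'
python3 -m handwheel '[{"tx":0.0283,"ty":-0.0288,"jaw":1},{"tx":0.0283,"ty":-0.0288,"jaw":1},{"tx":0.0283,"ty":-0.0288,"jaw":1},{"tx":0.0283,"ty":-0.0288,"jaw":1},{"tx":0.0283,"ty":-0.0288,"jaw":1},{"tx":0.0283,"ty":-0.0288,"jaw":1},{"tx":0.0283,"ty":-0.0288,"jaw":1},{"tx":0.0283,"ty":-0.0288,"jaw":1},{"tx":0.0283,"ty":-0.0288,"jaw":1},{"tx":0.0283,"ty":-0.0288,"jaw":1}]'
python3 -m handwheel '[{"az":-5.9,"jaw":1},{"az":-5.9,"jaw":1},{"az":-5.9,"jaw":1},{"az":-5.9,"jaw":1},{"az":-5.9,"jaw":1},{"az":-5.9,"jaw":1},{"az":-5.9,"jaw":1},{"az":-5.9,"jaw":1},{"az":-5.9,"jaw":1},{"jaw":1}]'
python3 - <<'E'
from h import *
o=telemetry.get_obs(); print(o['time'],o['q'].round(1),o['ee_pos'].round(4),o['tcp_rot'].round(2))
c=cam('wrist'); save(c,'w1.png'); np.save('w1T.npy',c['T'])
E
```

```text
0.35 [-67.1   5.   10.1  95.1  -0.   90. ] [ 0.2141 -0.5066  0.2311] [-179.98    0.     22.91]$[0]: bad value
$[0]: bad value
$[0]: bad value
```

View pics/w1.png

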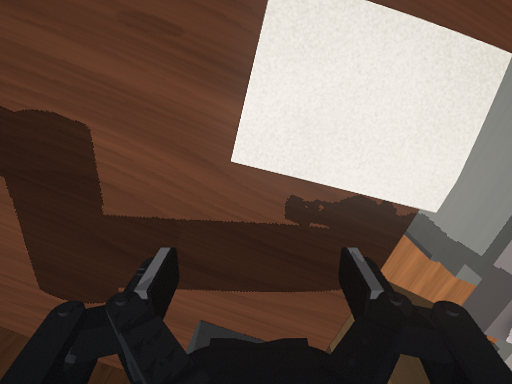

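The arm has not moved: all three calls were refused. The picture shows only the start view. The rows probably need every key, so I'll test that with one call.

```bash

python3 -m handwheel '[{"tx":0.0283,"ty":-0.0288,"tz":0,"ax":0,"ay":0,"az":0,"jaw":1},{"tx":0.0283,"ty":-0.0288,"tz":0,"ax":0,"ay":0,"az":0,"jaw":1},{"tx":0.0283,"ty":-0.0288,"tz":0,"ax":0,"ay":0,"az":0,"jaw":1},{"tx":0.0283,"ty":-0.0288,"tz":0,"ax":0,"ay":0,"az":0,"jaw":1},{"tx":0.0283,"ty":-0.0288,"tz":0,"ax":0,"ay":0,"az":0,"jaw":1},{"tx":0.0283,"ty":-0.0288,"tz":0,"ax":0,"ay":0,"az":0,"jaw":1},{"tx":0.0283,"ty":-0.0288,"tz":0,"ax":0,"ay":0,"az":0,"jaw":1},{"tx":0.0283,"ty":-0.0288,"tz":0,"ax":0,"ay":0,"az":0,"jaw":1},{"tx":0.0283,"ty":-0.0288,"tz":0,"ax":0,"ay":0,"az":0,"jaw":1},{"tx":0.0283,"ty":-0.0288,"tz":0,"ax":0,"ay":0,"az":0,"jaw":1}]'
```

```text
time: 1.65
ee_pos: [0.363, -0.1299, 0.2315]
tcp_rot: [180.0, -0.0, 22.9]
wrist_force: [0.8, -0.1, 0.5]
opening: 0.0853
grasp_force: 0.0
```

```bash

python3 -m handwheel '[{"tx":0.0283,"ty":-0.0288,"tz":0,"ax":0,"ay":0,"az":0,"jaw":1},{"tx":0.0283,"ty":-0.0288,"tz":0,"ax":0,"ay":0,"az":0,"jaw":1},{"tx":0.0283,"ty":-0.0288,"tz":0,"ax":0,"ay":0,"az":0,"jaw":1},{"tx":0.0283,"ty":-0.0288,"tz":0,"ax":0,"ay":0,"az":0,"jaw":1},{"tx":0.0283,"ty":-0.0288,"tz":0,"ax":0,"ay":0,"az":0,"jaw":1},{"tx":0.0283,"ty":-0.0288,"tz":0,"ax":0,"ay":0,"az":0,"jaw":1},{"tx":0.0283,"ty":-0.0288,"tz":0,"ax":0,"ay":0,"az":0,"jaw":1},{"tx":0.0283,"ty":-0.0288,"tz":0,"ax":0,"ay":0,"az":0,"jaw":1},{"tx":0.0283,"ty":-0.0288,"tz":0,"ax":0,"ay":0,"az":0,"jaw":1},{"tx":0.0283,"ty":-0.0288,"tz":0,"ax":0,"ay":0,"az":0,"jaw":1}]'
python3 -m handwheel '[{"tx":0,"ty":0,"tz":0,"ax":0,"ay":0,"az":-5.9,"jaw":1},{"tx":0,"ty":0,"tz":0,"ax":0,"ay":0,"az":-5.9,"jaw":1},{"tx":0,"ty":0,"tz":0,"ax":0,"ay":0,"az":-5.9,"jaw":1},{"tx":0,"ty":0,"tz":0,"ax":0,"ay":0,"az":-5.9,"jaw":1},{"tx":0,"ty":0,"tz":0,"ax":0,"ay":0,"az":-5.9,"jaw":1},{"tx":0,"ty":0,"tz":0,"ax":0,"ay":0,"az":-5.9,"jaw":1},{"tx":0,"ty":0,"tz":0,"ax":0,"ay":0,"az":-5.9,"jaw":1},{"tx":0,"ty":0,"tz":0,"ax":0,"ay":0,"az":-5.9,"jaw":1},{"tx":0,"ty":0,"tz":0,"ax":0,"ay":0,"az":-5.9,"jaw":1},{"tx":0,"ty":0,"tz":0,"ax":0,"ay":0,"az":0,"jaw":1}]'
python3 - <<'E'
from h import *
o=telemetry.get_obs(); print(o['time'],o['q'].round(1),o['ee_pos'].round(4),o['tcp_rot'].round(2))
c=cam('wrist'); save(c,'w2.png')
print(proj(c,(.512,.258,.104)),proj(c,(.512,.258,.087)))
E
```

```text
time: 2.9
ee_pos: [0.5165, 0.2346, 0.2313]
tcp_rot: [-179.4, -0.0, 24.2]
wrist_force: [0.6, -0.4, 1.0]
opening: 0.0852
grasp_force: 0.0
time: 4.15
ee_pos: [0.5163, 0.2328, 0.2313]
tcp_rot: [-179.7, -0.4, 77.1]
wrist_force: [0.2, -0.4, 0.6]
opening: 0.0851
grasp_force: 0.0
4.15 [ 24.    7.3  12.6  95.3   0.5 126.9] [0.5163 0.2328 0.2313] [-179.67   -0.43   77.11]
[250.26516035 161.06577598] [250.84409054 157.45348575]
```

View pics/w2.png

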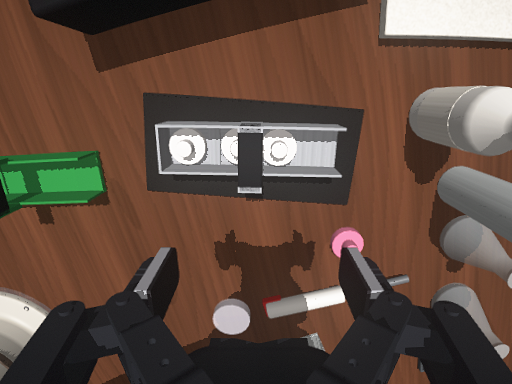

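The wrist view shows the scoop along the mat, lids at (187,148), (235,148) and (281,148), handle at about (250,159), mouth to the right. I'll refine the poses from it.

```bash
python3 - <<'E'
from h import *
c=cam('wrist'); P=lambda u,v,z:onplane(c,u,v,z)[:2]
im=c['color']; m=np.zeros(im.shape[:2],np.uint8); m[88:210,135:370]=(im.max(2)<52)[88:210,135:370]*255
cs=max(cv2.findContours(m,0,2)[0],key=cv2.contourArea); ap=cv2.approxPolyDP(cv2.convexHull(cs),6,True)[:,0]
print('mat',ap.tolist()); q=[P(*map(float,p),.004) for p in ap]; print(np.round(q,4).tolist(),np.mean(q,0))
# handle top dark region
s=im[125:195,225:275].max(2)<45
row=np.median([np.where(r)[0][[0,-1]] for r in s[15:55] if r.any()],0)+225; print('handle cols',row)
col=im[120:200,250].astype(int).max(1); print(col.tolist())
for z in(.104,):
  for p in((row.mean(),133),(row.mean(),187),(row[0],160),(row[1],160)): print(p,P(*p,z).round(4))
# scoop wall tops z=.052 : rear corners, front
for p in((157,125),(161,176),(345,128),(340,177)): print('wall',P(*p,.052).round(4))
for p in((187,148),(281,148)): print('lid knob',P(*p,.042).round(4))
E
```

```text
mat [[146, 136], [144, 93], [222, 99]]
[[0.3793, 0.3001], [0.3945, 0.3514], [0.4876, 0.3216]] [0.42046785 0.32437755]
handle cols [238. 238.]
[55, 69, 141, 69, 40, 33, 173, 229, 166, 53, 57, 57, 57, 59, 57, 58, 60, 57, 58, 59, 60, 59, 59, 57, 60, 59, 61, 59, 58, 58, 59, 59, 60, 59, 58, 59, 58, 60, 59, 58, 59, 57, 58, 58, 57, 57, 56, 57, 56, 56, 56, 57, 55, 55, 55, 54, 53, 53, 54, 54, 53, 52, 52, 51, 51, 50, 50, 87, 143, 103, 58, 149, 215, 65, 35, 41, 40, 43, 64, 72]
(np.float64(238.0), 133) [0.5071 0.2865]
(np.float64(238.0), 187) [0.4941 0.2353]
(np.float64(238.0), 160) [0.5008 0.2617]
(np.float64(238.0), 160) [0.5008 0.2617]
wall [0.4158 0.3106]
wall [0.4011 0.2535]
wall [0.6189 0.2605]
wall [0.6055 0.2057]
lid knob [0.4381 0.277 ]
lid knob [0.5453 0.2524]
```

```bash
python3 - <<'E'
from h import *
c=cam('wrist'); q=np.array([onplane(c,*p,.004)[:2] for p in((144.,93.),(363.,109.),(349.,205.),(147.,190.))])
print(q.round(4).tolist(),q.mean(0),np.degrees(np.arctan2(*(q[1]-q[0])[::-1])),np.degrees(np.arctan2(*(q[2]-q[3])[::-1])),np.linalg.norm(q[1]-q[0]),np.linalg.norm(q[3]-q[0]))
print(onplane(c,250,158.5,.104))
E
python3 -m handwheel '[{"tx":0.012,"ty":-0.0052,"tz":0,"ax":0,"ay":0,"az":0,"jaw":1},{"tx":0.012,"ty":-0.0052,"tz":0,"ax":0,"ay":0,"az":0,"jaw":1},{"tx":0,"ty":0,"tz":0.02,"ax":0,"ay":0,"az":0,"jaw":1},{"tx":0,"ty":0,"tz":0.025,"ax":0,"ay":0,"az":0,"jaw":1},{"tx":0,"ty":0,"tz":0.025,"ax":0,"ay":0,"az":0,"jaw":1},{"tx":0,"ty":0,"tz":0.025,"ax":0,"ay":0,"az":0,"jaw":1},{"tx":0,"ty":0,"tz":0.025,"ax":0,"ay":0,"az":0,"jaw":1},{"tx":0,"ty":0,"tz":0.02,"ax":0,"ay":0,"az":0,"jaw":1},{"tx":0,"ty":0,"tz":0.012,"ax":0,"ay":0,"az":0,"jaw":1},{"tx":0,"ty":0,"tz":0.01,"ax":0,"ay":0,"az":0,"jaw":1}]' 80
python3 -m handwheel '[{"tx":0,"ty":0,"tz":0,"ax":0,"ay":0,"az":0,"jaw":1},{"tx":0,"ty":0,"tz":0,"ax":0,"ay":0,"az":0,"jaw":-0.2},{"tx":0,"ty":0,"tz":0,"ax":0,"ay":0,"az":0,"jaw":-0.4},{"tx":0,"ty":0,"tz":0,"ax":0,"ay":0,"az":0,"jaw":-0.6},{"tx":0,"ty":0,"tz":0,"ax":0,"ay":0,"az":0,"jaw":-1},{"tx":0,"ty":0,"tz":0,"ax":0,"ay":0,"az":0,"jaw":-1},{"tx":0,"ty":0,"tz":0,"ax":0,"ay":0,"az":0,"jaw":-1},{"tx":0,"ty":0,"tz":0,"ax":0,"ay":0,"az":0,"jaw":-1},{"tx":0,"ty":0,"tz":0,"ax":0,"ay":0,"az":0,"jaw":-1},{"tx":0,"ty":0,"tz":0,"ax":0,"ay":0,"az":0,"jaw":-1}]' 80
```

```text
[[0.3946, 0.3514], [0.657, 0.2711], [0.6229, 0.1466], [0.3554, 0.2299]] [0.50747743 0.24977627] -17.008764989981653 -17.29244559649324 0.274470025904714 0.12767917011431892
[0.51238982 0.26049846 0.104     ]
time: 5.55
ee_pos: [0.5109, 0.2604, 0.0692]
tcp_rot: [-179.7, -0.4, 77.2]
wrist_force: [-0.2, -0.4, -1.1]
opening: 0.0852
grasp_force: 0.0
time: 6.8
ee_pos: [0.5114, 0.26, 0.0703]
tcp_rot: [-179.7, -0.5, 77.2]
wrist_force: [0.4, -0.2, 5.1]
opening: 0.0228
grasp_force: 79.7
```

Gripped (opening 22.8 mm). I'll lift gently, then turn the mouth towards the tray.

```bash

python3 -m handwheel '[{"tx":0,"ty":0,"tz":-0.002,"ax":0,"ay":0,"az":0,"jaw":-1},{"tx":0,"ty":0,"tz":-0.006,"ax":0,"ay":0,"az":0,"jaw":-1},{"tx":0,"ty":0,"tz":-0.01,"ax":0,"ay":0,"az":0,"jaw":-1},{"tx":0,"ty":0,"tz":-0.012,"ax":0,"ay":0,"az":0,"jaw":-1},{"tx":0,"ty":0,"tz":-0.013,"ax":0,"ay":0,"az":0,"jaw":-1},{"tx":0,"ty":0,"tz":-0.013,"ax":0,"ay":0,"az":0,"jaw":-1},{"tx":0,"ty":0,"tz":-0.013,"ax":0,"ay":0,"az":0,"jaw":-1},{"tx":0,"ty":0,"tz":-0.01,"ax":0,"ay":0,"az":0,"jaw":-1},{"tx":0,"ty":0,"tz":-0.006,"ax":0,"ay":0,"az":0,"jaw":-1},{"tx":0,"ty":0,"tz":0,"ax":0,"ay":0,"az":0,"jaw":-1}]' 80
python3 -m handwheel '[{"tx":0,"ty":0,"tz":0,"ax":0,"ay":0,"az":3,"jaw":-1},{"tx":0,"ty":0,"tz":0,"ax":0,"ay":0,"az":5,"jaw":-1},{"tx":0,"ty":0,"tz":0,"ax":0,"ay":0,"az":6,"jaw":-1},{"tx":0,"ty":0,"tz":0,"ax":0,"ay":0,"az":6,"jaw":-1},{"tx":0,"ty":0,"tz":0,"ax":0,"ay":0,"az":6,"jaw":-1},{"tx":0,"ty":0,"tz":0,"ax":0,"ay":0,"az":6,"jaw":-1},{"tx":0,"ty":0,"tz":0,"ax":0,"ay":0,"az":6,"jaw":-1},{"tx":0,"ty":0,"tz":0,"ax":0,"ay":0,"az":6,"jaw":-1},{"tx":0,"ty":0,"tz":0,"ax":0,"ay":0,"az":5,"jaw":-1},{"tx":0,"ty":0,"tz":0,"ax":0,"ay":0,"az":3,"jaw":-1}]' 80
python3 - <<'E'
from h import *
o=telemetry.get_obs(); print(o['time'],o['q'].round(1),o['ee_pos'].round(4),o['tcp_rot'].round(2),o['wrist_force'].round(2),o['torque'].round(3))
E
```

```text
time: 8.05
ee_pos: [0.5114, 0.2592, 0.1548]
tcp_rot: [-179.7, -0.4, 77.2]
wrist_force: [0.2, 0.7, -6.8]
opening: 0.0226
grasp_force: 78.7
time: 9.3
ee_pos: [0.514, 0.2528, 0.1539]
tcp_rot: [-179.1, 0.1, 25.8]
wrist_force: [0.2, 0.1, -6.6]
opening: 0.0232
grasp_force: 78.7
9.3 [ 25.8   7.3   4.   86.8   0.9 180. ] [0.514  0.2528 0.1539] [-1.7914e+02  6.0000e-02  2.5780e+01] [ 0.19  0.07 -6.64] [-0.127 -0.081  0.052]
```

Joint 6 is at its end stop here; swinging toward the tray unwinds it. I'll translate and check.

```bash

python3 -m handwheel '[{"tx":-0.0033,"ty":0.0042,"tz":0,"ax":0,"ay":0,"az":0,"jaw":-1},{"tx":-0.0066,"ty":0.0084,"tz":0,"ax":0,"ay":0,"az":0,"jaw":-1},{"tx":-0.01,"ty":0.0126,"tz":0,"ax":0,"ay":0,"az":0,"jaw":-1},{"tx":-0.0131,"ty":0.0168,"tz":0,"ax":0,"ay":0,"az":0,"jaw":-1},{"tx":-0.0131,"ty":0.0168,"tz":0,"ax":0,"ay":0,"az":0,"jaw":-1},{"tx":-0.0131,"ty":0.0168,"tz":0,"ax":0,"ay":0,"az":0,"jaw":-1},{"tx":-0.0131,"ty":0.0168,"tz":0,"ax":0,"ay":0,"az":0,"jaw":-1},{"tx":-0.0131,"ty":0.0168,"tz":0,"ax":0,"ay":0,"az":0,"jaw":-1},{"tx":-0.0131,"ty":0.0168,"tz":0,"ax":0,"ay":0,"az":0,"jaw":-1},{"tx":-0.0131,"ty":0.0168,"tz":0,"ax":0,"ay":0,"az":0,"jaw":-1}]' 80
python3 -m handwheel '[{"tx":-0.0131,"ty":0.0168,"tz":0,"ax":0,"ay":0,"az":0,"jaw":-1},{"tx":-0.0131,"ty":0.0168,"tz":0,"ax":0,"ay":0,"az":0,"jaw":-1},{"tx":-0.0131,"ty":0.0168,"tz":0,"ax":0,"ay":0,"az":0,"jaw":-1},{"tx":-0.0131,"ty":0.0168,"tz":0,"ax":0,"ay":0,"az":0,"jaw":-1},{"tx":-0.0131,"ty":0.0168,"tz":0,"ax":0,"ay":0,"az":0,"jaw":-1},{"tx":-0.0131,"ty":0.0168,"tz":0,"ax":0,"ay":0,"az":0,"jaw":-1},{"tx":-0.0131,"ty":0.0168,"tz":0,"ax":0,"ay":0,"az":0,"jaw":-1},{"tx":-0.01,"ty":0.0126,"tz":0,"ax":0,"ay":0,"az":0,"jaw":-1},{"tx":-0.0066,"ty":0.0084,"tz":0,"ax":0,"ay":0,"az":0,"jaw":-1},{"tx":-0.0033,"ty":0.0042,"tz":0,"ax":0,"ay":0,"az":0,"jaw":-1}]' 80
python3 -m handwheel '[{"tx":0,"ty":0,"tz":0.005,"ax":0,"ay":0,"az":0,"jaw":-1},{"tx":0,"ty":0,"tz":0.005,"ax":0,"ay":0,"az":0,"jaw":-1},{"tx":0,"ty":0,"tz":0.005,"ax":0,"ay":0,"az":0,"jaw":-1},{"tx":0,"ty":0,"tz":0.005,"ax":0,"ay":0,"az":0,"jaw":-1},{"tx":0,"ty":0,"tz":0.003,"ax":0,"ay":0,"az":0,"jaw":-1},{"tx":0,"ty":0,"tz":0,"ax":0,"ay":0,"az":0,"jaw":-1},{"tx":0,"ty":0,"tz":0,"ax":0,"ay":0,"az":0,"jaw":-1},{"tx":0,"ty":0,"tz":0,"ax":0,"ay":0,"az":0,"jaw":-1},{"tx":0,"ty":0,"tz":0,"ax":0,"ay":0,"az":0,"jaw":-1},{"tx":0,"ty":0,"tz":0,"ax":0,"ay":0,"az":0,"jaw":-1}]' 80
cat >> h.py <<'E'
def st():
    o=telemetry.get_obs(); R=Ro.from_euler('xyz',o['tcp_rot'],degrees=True).as_matrix()
    lip=np.array(o['ee_pos'])+R@np.array([0,.106,.057]); d=lip[:2]-[.462,-.176]; a=np.radians(9)
    t=R.T@np.array(o['torque'])
    print('t',o['time'],'q',o['q'].round(1),'ee',o['ee_pos'].round(4),'tilt',np.degrees(np.arcsin(-R[2,1])).round(2),'lip',lip.round(4),'in tray',(d@[np.cos(a),np.sin(a)]).round(3),(d@[-np.sin(a),np.cos(a)]).round(3),'F',o['wrist_force'].round(2),'torqTool',t.round(3))
E
python3 - <<'E'
from h import *
st(); c=cam('scene'); save(c,'s2.png'); st()
E
```

```text
time: 10.55
ee_pos: [0.4756, 0.0742, 0.1525]
tcp_rot: [-179.2, -0.0, 25.8]
wrist_force: [-0.5, 0.0, -6.1]
opening: 0.0229
grasp_force: 78.7
time: 11.8
ee_pos: [0.4376, -0.102, 0.1503]
tcp_rot: [-179.2, -0.0, 25.8]
wrist_force: [-0.0, -0.3, -6.2]
opening: 0.0232
grasp_force: 78.9
time: 13.05
ee_pos: [0.4376, -0.1012, 0.1274]
tcp_rot: [-179.2, -0.0, 25.8]
wrist_force: [-0.8, -0.1, -7.0]
opening: 0.0231
grasp_force: 78.8
t 13.05 q [-13.4  -9.1 -15.1  84.5   0.7 140.7] ee [ 0.4376 -0.1012  0.1274] tilt 0.84 lip [ 0.4834 -0.1959  0.0688] in tray 0.018 -0.023 F [-0.83 -0.13 -7.03] torqTool [-0.119  0.01   0.002]
t 13.1 q [-13.4  -9.1 -15.1  84.5   0.7 140.8] ee [ 0.4376 -0.1012  0.1273] tilt 0.84 lip [ 0.4833 -0.1959  0.0688] in tray 0.018 -0.023 F [ 0.19 -0.61 -6.54] torqTool [-0.133 -0.007  0.028]
```

View pics/s2.png

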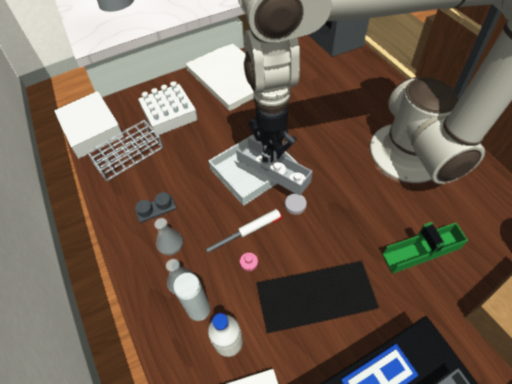

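The scoop is over the tray, with its mouth inside the far half. I'll tip about the lip, quickly to about 13° and then in small steps.

```bash

python3 -m handwheel '[{"tx":0,"ty":0.0012,"tz":-0.0022,"ax":1.2,"ay":0,"az":0,"jaw":-1},{"tx":0,"ty":0.0012,"tz":-0.0022,"ax":1.2,"ay":0,"az":0,"jaw":-1},{"tx":0,"ty":0.0012,"tz":-0.0022,"ax":1.2,"ay":0,"az":0,"jaw":-1},{"tx":0,"ty":0.0012,"tz":-0.0022,"ax":1.2,"ay":0,"az":0,"jaw":-1},{"tx":0,"ty":0.0012,"tz":-0.0022,"ax":1.2,"ay":0,"az":0,"jaw":-1},{"tx":0,"ty":0.0012,"tz":-0.0022,"ax":1.2,"ay":0,"az":0,"jaw":-1},{"tx":0,"ty":0.0012,"tz":-0.0022,"ax":1.2,"ay":0,"az":0,"jaw":-1},{"tx":0,"ty":0.0012,"tz":-0.0022,"ax":1.2,"ay":0,"az":0,"jaw":-1},{"tx":0,"ty":0.0012,"tz":-0.0022,"ax":1.2,"ay":0,"az":0,"jaw":-1},{"tx":0,"ty":0.0006,"tz":-0.0011,"ax":0.6,"ay":0,"az":0,"jaw":-1}]' 80
python3 -c "from h import *; st()"
python3 -m handwheel '[{"tx":0,"ty":0.0004,"tz":-0.0007,"ax":0.4,"ay":0,"az":0,"jaw":-1},{"tx":0,"ty":0.0004,"tz":-0.0007,"ax":0.4,"ay":0,"az":0,"jaw":-1},{"tx":0,"ty":0.0004,"tz":-0.0007,"ax":0.4,"ay":0,"az":0,"jaw":-1},{"tx":0,"ty":0.0004,"tz":-0.0007,"ax":0.4,"ay":0,"az":0,"jaw":-1},{"tx":0,"ty":0.0004,"tz":-0.0007,"ax":0.4,"ay":0,"az":0,"jaw":-1},{"tx":0,"ty":0,"tz":0,"ax":0,"ay":0,"az":0,"jaw":-1},{"tx":0,"ty":0,"tz":0,"ax":0,"ay":0,"az":0,"jaw":-1},{"tx":0,"ty":0,"tz":0,"ax":0,"ay":0,"az":0,"jaw":-1},{"tx":0,"ty":0,"tz":0,"ax":0,"ay":0,"az":0,"jaw":-1},{"tx":0,"ty":0,"tz":0,"ax":0,"ay":0,"az":0,"jaw":-1}]' 80
python3 -c "
from h import *
st();save(cam('scene'),'s3.png');st()"
```

```text
time: 14.35
ee_pos: [0.4436, -0.1136, 0.1469]
tcp_rot: [-167.7, -0.0, 25.8]
wrist_force: [0.2, -0.0, -7.0]
opening: 0.0232
grasp_force: 78.9
t 14.35 q [-19.7   0.2  -5.1  93.5   8.6 133.8] ee [ 0.4436 -0.1136  0.1469] tilt 12.29 lip [ 0.4834 -0.1959  0.0686] in tray 0.018 -0.023 F [ 0.2  -0.   -7.05] torqTool [-0.599  0.003 -0.011]
time: 15.6
ee_pos: [0.4446, -0.1157, 0.1499]
tcp_rot: [-165.8, -0.0, 25.8]
wrist_force: [-0.6, 0.1, -6.9]
opening: 0.0229
grasp_force: 78.9
t 15.6 q [-20.6   1.9  -3.4  95.1   9.8 132.7] ee [ 0.4446 -0.1157  0.1499] tilt 14.24 lip [ 0.4833 -0.1956  0.0685] in tray 0.018 -0.023 F [-0.61  0.09 -6.88] torqTool [-0.712  0.055 -0.049]
t 15.65 q [-20.6   1.9  -3.4  95.1   9.8 132.7] ee [ 0.4446 -0.1158  0.1499] tilt 14.24 lip [ 0.4833 -0.1956  0.0685] in tray 0.018 -0.023 F [ 0.19  0.33 -6.22] torqTool [-0.697  0.058 -0.004]
```

```bash
cat >> h.py <<'E'
def ss():
    for k in range(1):
        o=telemetry.get_obs(); R=Ro.from_euler('xyz',o['tcp_rot'],degrees=True).as_matrix(); s=-R[2,1]
        print('>> t %.2f tilt %.2f Fz %.2f torque residual %.3f'%(o['time'],np.degrees(np.arcsin(s)),o['wrist_force'][2],(R.T@o['torque'])[0]+.08+2.5*s))
E
python3 -m handwheel '[{"tx":0,"ty":0.0005,"tz":-0.0009,"ax":0.5,"ay":0,"az":0,"jaw":-1},{"tx":0,"ty":0.0005,"tz":-0.0009,"ax":0.5,"ay":0,"az":0,"jaw":-1},{"tx":0,"ty":0.0005,"tz":-0.0009,"ax":0.5,"ay":0,"az":0,"jaw":-1},{"tx":0,"ty":0,"tz":0,"ax":0,"ay":0,"az":0,"jaw":-1},{"tx":0,"ty":0,"tz":0,"ax":0,"ay":0,"az":0,"jaw":-1},{"tx":0,"ty":0,"tz":0,"ax":0,"ay":0,"az":0,"jaw":-1},{"tx":0,"ty":0,"tz":0,"ax":0,"ay":0,"az":0,"jaw":-1},{"tx":0,"ty":0,"tz":0,"ax":0,"ay":0,"az":0,"jaw":-1},{"tx":0,"ty":0,"tz":0,"ax":0,"ay":0,"az":0,"jaw":-1},{"tx":0,"ty":0,"tz":0,"ax":0,"ay":0,"az":0,"jaw":-1}]' 80 | grep force
python3 -c "from h import *; ss()"
python3 -m handwheel '[{"tx":0,"ty":0.0005,"tz":-0.0009,"ax":0.5,"ay":0,"az":0,"jaw":-1},{"tx":0,"ty":0.0005,"tz":-0.0009,"ax":0.5,"ay":0,"az":0,"jaw":-1},{"tx":0,"ty":0.0005,"tz":-0.0009,"ax":0.5,"ay":0,"az":0,"jaw":-1},{"tx":0,"ty":0,"tz":0,"ax":0,"ay":0,"az":0,"jaw":-1},{"tx":0,"ty":0,"tz":0,"ax":0,"ay":0,"az":0,"jaw":-1},{"tx":0,"ty":0,"tz":0,"ax":0,"ay":0,"az":0,"jaw":-1},{"tx":0,"ty":0,"tz":0,"ax":0,"ay":0,"az":0,"jaw":-1},{"tx":0,"ty":0,"tz":0,"ax":0,"ay":0,"az":0,"jaw":-1},{"tx":0,"ty":0,"tz":0,"ax":0,"ay":0,"az":0,"jaw":-1},{"tx":0,"ty":0,"tz":0,"ax":0,"ay":0,"az":0,"jaw":-1}]' 80 | grep force
python3 -c "from h import *; ss(); save(cam('scene'),'s4.png')"
```

```text
wrist_force: [0.1, -0.3, -7.0]
grasp_force: 79.0
>> t 16.90 tilt 15.75 Fz -6.98 torque residual 0.007
wrist_force: [-0.3, 0.7, -6.9]
grasp_force: 78.9
>> t 18.15 tilt 17.24 Fz -6.95 torque residual -0.009
```

```bash

python3 -m handwheel '[{"tx":0,"ty":0.0005,"tz":-0.0009,"ax":0.5,"ay":0,"az":0,"jaw":-1},{"tx":0,"ty":0.0005,"tz":-0.0009,"ax":0.5,"ay":0,"az":0,"jaw":-1},{"tx":0,"ty":0.0005,"tz":-0.0009,"ax":0.5,"ay":0,"az":0,"jaw":-1},{"tx":0,"ty":0,"tz":0,"ax":0,"ay":0,"az":0,"jaw":-1},{"tx":0,"ty":0,"tz":0,"ax":0,"ay":0,"az":0,"jaw":-1},{"tx":0,"ty":0,"tz":0,"ax":0,"ay":0,"az":0,"jaw":-1},{"tx":0,"ty":0,"tz":0,"ax":0,"ay":0,"az":0,"jaw":-1},{"tx":0,"ty":0,"tz":0,"ax":0,"ay":0,"az":0,"jaw":-1},{"tx":0,"ty":0,"tz":0,"ax":0,"ay":0,"az":0,"jaw":-1},{"tx":0,"ty":0,"tz":0,"ax":0,"ay":0,"az":0,"jaw":-1}]' 80 | grep force
python3 -c "from h import *; ss()"
```

```text
wrist_force: [0.7, -0.6, -7.1]
grasp_force: 78.9
>> t 19.45 tilt 18.74 Fz -7.06 torque residual 0.064
```

```bash

python3 -m handwheel '[{"tx":0,"ty":0.0005,"tz":-0.0009,"ax":0.5,"ay":0,"az":0,"jaw":-1},{"tx":0,"ty":0.0005,"tz":-0.0009,"ax":0.5,"ay":0,"az":0,"jaw":-1},{"tx":0,"ty":0,"tz":0,"ax":0,"ay":0,"az":0,"jaw":-1},{"tx":0,"ty":0,"tz":0,"ax":0,"ay":0,"az":0,"jaw":-1},{"tx":0,"ty":0,"tz":0,"ax":0,"ay":0,"az":0,"jaw":-1},{"tx":0,"ty":0,"tz":0,"ax":0,"ay":0,"az":0,"jaw":-1},{"tx":0,"ty":0,"tz":0,"ax":0,"ay":0,"az":0,"jaw":-1},{"tx":0,"ty":0,"tz":0,"ax":0,"ay":0,"az":0,"jaw":-1},{"tx":0,"ty":0,"tz":0,"ax":0,"ay":0,"az":0,"jaw":-1},{"tx":0,"ty":0,"tz":0,"ax":0,"ay":0,"az":0,"jaw":-1}]' 80 | grep force
python3 -c "
from h import *
ss(); c=cam('scene'); ss(); d=cam('side');ss()
a=c['color'][100:220,190:330];b=d['color'][120:240,200:340]
cv2.imwrite('pics/m5.png',cv2.resize(np.hstack([a,b])[:,:,::-1],(798,342),interpolation=cv2.INTER_CUBIC))"
```

```text
wrist_force: [-0.2, 0.5, -7.0]
grasp_force: 78.9
>> t 20.70 tilt 19.75 Fz -6.99 torque residual 0.100
>> t 20.75 tilt 19.74 Fz -6.46 torque residual 0.117
>> t 20.80 tilt 19.75 Fz -7.08 torque residual 0.173
```

View pics/m5.png

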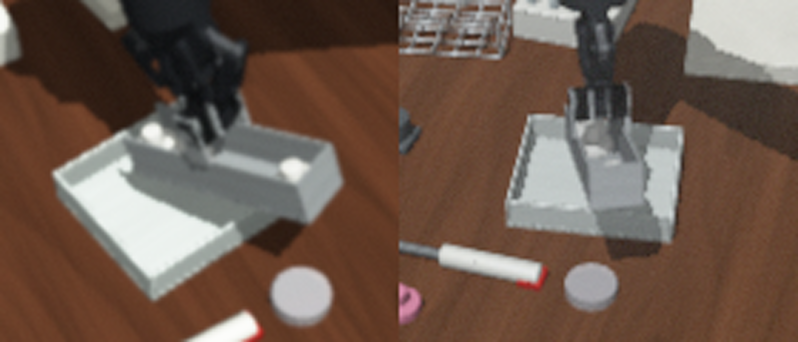

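The two front lids have slid to the mouth (left half, at (152,135) and (165,142)), and the rear lid is still at (293,168). I'll hold this angle and draw back gently so they land apart.

```bash

python3 -m handwheel '[{"tx":0,"ty":0,"tz":0,"ax":0,"ay":0,"az":0,"jaw":-1},{"tx":0,"ty":0,"tz":0,"ax":0,"ay":0,"az":0,"jaw":-1},{"tx":0,"ty":-0.001,"tz":0.0004,"ax":0,"ay":0,"az":0,"jaw":-1},{"tx":0,"ty":-0.002,"tz":0.0007,"ax":0,"ay":0,"az":0,"jaw":-1},{"tx":0,"ty":-0.003,"tz":0.0011,"ax":0,"ay":0,"az":0,"jaw":-1},{"tx":0,"ty":-0.004,"tz":0.0014,"ax":0,"ay":0,"az":0,"jaw":-1},{"tx":0,"ty":-0.004,"tz":0.0014,"ax":0,"ay":0,"az":0,"jaw":-1},{"tx":0,"ty":-0.003,"tz":0.0011,"ax":0,"ay":0,"az":0,"jaw":-1},{"tx":0,"ty":-0.002,"tz":0.0007,"ax":0,"ay":0,"az":0,"jaw":-1},{"tx":0,"ty":0,"tz":0,"ax":0,"ay":0,"az":0,"jaw":-1}]' 80 | grep force
python3 -c "
from h import *
ss(); c=cam('scene'); ss(); d=cam('side');ss()
a=c['color'][100:220,190:330];b=d['color'][120:240,200:340]
cv2.imwrite('pics/m6.png',cv2.resize(np.hstack([a,b])[:,:,::-1],(798,342),interpolation=cv2.INTER_CUBIC)); st()"
```

```text
wrist_force: [-0.6, 0.1, -5.8]
grasp_force: 79.0
>> t 22.05 tilt 19.74 Fz -5.75 torque residual 0.063
>> t 22.10 tilt 19.74 Fz -6.37 torque residual 0.117
>> t 22.15 tilt 19.74 Fz -6.12 torque residual 0.089
t 22.15 q [-21.7   4.8  -0.6  99.4  13.2 130.8] ee [ 0.4394 -0.105   0.1577] tilt 19.74 lip [ 0.4745 -0.1775  0.0683] in tray 0.012 -0.003 F [-0.23 -0.4  -6.12] torqTool [-0.835  0.03   0.029]
```

View pics/m6.png

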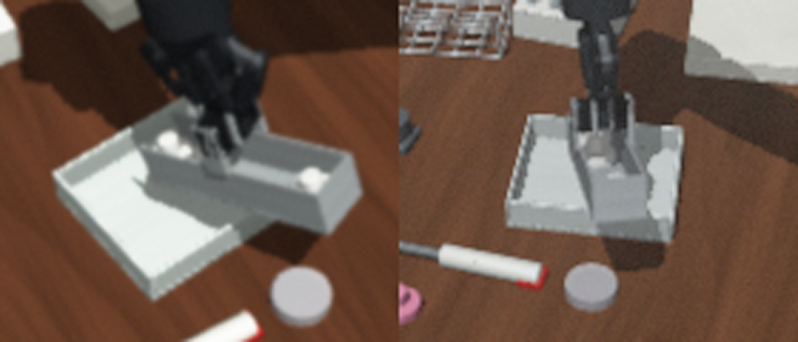

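They are still at the mouth, at (170,140), held by the curved lip, so I'll go slightly steeper.

```bash

python3 -m handwheel '[{"tx":0,"ty":0.0005,"tz":-0.0009,"ax":0.5,"ay":0,"az":0,"jaw":-1},{"tx":0,"ty":0.0005,"tz":-0.0009,"ax":0.5,"ay":0,"az":0,"jaw":-1},{"tx":0,"ty":0,"tz":0,"ax":0,"ay":0,"az":0,"jaw":-1},{"tx":0,"ty":0,"tz":0,"ax":0,"ay":0,"az":0,"jaw":-1},{"tx":0,"ty":0,"tz":0,"ax":0,"ay":0,"az":0,"jaw":-1},{"tx":0,"ty":0,"tz":0,"ax":0,"ay":0,"az":0,"jaw":-1},{"tx":0,"ty":0,"tz":0,"ax":0,"ay":0,"az":0,"jaw":-1},{"tx":0,"ty":0,"tz":0,"ax":0,"ay":0,"az":0,"jaw":-1},{"tx":0,"ty":0,"tz":0,"ax":0,"ay":0,"az":0,"jaw":-1},{"tx":0,"ty":0,"tz":0,"ax":0,"ay":0,"az":0,"jaw":-1}]' 80 | grep force
python3 -c "
from h import *
ss(); c=cam('scene'); ss(); save(c,'s7.png')
a=c['color'][100:220,190:330]; h=cv2.cvtColor(c['color'],cv2.COLOR_RGB2HSV)"
```

```text
wrist_force: [0.0, -0.4, -6.5]
grasp_force: 79.1
>> t 23.40 tilt 20.74 Fz -6.48 torque residual 0.132
>> t 23.45 tilt 20.74 Fz -6.84 torque residual 0.136
```

```bash

python3 -m handwheel '[{"tx":0,"ty":0.0005,"tz":-0.0009,"ax":0.5,"ay":0,"az":0,"jaw":-1},{"tx":0,"ty":0.0005,"tz":-0.0009,"ax":0.5,"ay":0,"az":0,"jaw":-1},{"tx":0,"ty":0,"tz":0,"ax":0,"ay":0,"az":0,"jaw":-1},{"tx":0,"ty":0,"tz":0,"ax":0,"ay":0,"az":0,"jaw":-1},{"tx":0,"ty":0,"tz":0,"ax":0,"ay":0,"az":0,"jaw":-1},{"tx":0,"ty":0,"tz":0,"ax":0,"ay":0,"az":0,"jaw":-1},{"tx":0,"ty":0,"tz":0,"ax":0,"ay":0,"az":0,"jaw":-1},{"tx":0,"ty":0,"tz":0,"ax":0,"ay":0,"az":0,"jaw":-1},{"tx":0,"ty":0,"tz":0,"ax":0,"ay":0,"az":0,"jaw":-1},{"tx":0,"ty":0,"tz":0,"ax":0,"ay":0,"az":0,"jaw":-1}]' 80 | grep force
python3 -c "
from h import *
ss(); c=cam('scene'); ss(); save(c,'s8.png')"
```

```text
wrist_force: [0.0, 0.1, -6.2]
grasp_force: 79.1
>> t 24.70 tilt 21.74 Fz -6.24 torque residual 0.147
>> t 24.75 tilt 21.74 Fz -5.88 torque residual 0.183
```

```bash
cat >> h.py <<'E'
def blobs(c):
    im=c['color']; m=((im.min(2)>205)).astype(np.uint8); k=np.zeros_like(m); k[110:205,205:320]=m[110:205,205:320]
    n,l,s,ce=cv2.connectedComponentsWithStats(k); print([(int(s[i,4]),ce[i].round(1).tolist()) for i in range(1,n) if s[i,4]>5])
E
python3 -c "
from h import *
for n in('s3','s4','s7','s8'): print(n);blobs({'color':cv2.imread('pics/%s.png'%n)})"
python3 -m handwheel '[{"tx":0,"ty":0.0005,"tz":-0.0009,"ax":0.5,"ay":0,"az":0,"jaw":-1},{"tx":0,"ty":0.0005,"tz":-0.0009,"ax":0.5,"ay":0,"az":0,"jaw":-1},{"tx":0,"ty":0,"tz":0,"ax":0,"ay":0,"az":0,"jaw":-1},{"tx":0,"ty":0,"tz":0,"ax":0,"ay":0,"az":0,"jaw":-1},{"tx":0,"ty":0,"tz":0,"ax":0,"ay":0,"az":0,"jaw":-1},{"tx":0,"ty":0,"tz":0,"ax":0,"ay":0,"az":0,"jaw":-1},{"tx":0,"ty":0,"tz":0,"ax":0,"ay":0,"az":0,"jaw":-1},{"tx":0,"ty":0,"tz":0,"ax":0,"ay":0,"az":0,"jaw":-1},{"tx":0,"ty":0,"tz":0,"ax":0,"ay":0,"az":0,"jaw":-1},{"tx":0,"ty":0,"tz":0,"ax":0,"ay":0,"az":0,"jaw":-1}]' 80 | grep force
python3 -c "
from h import *
ss(); c=cam('scene'); ss(); save(c,'s9.png'); blobs(c)"
```

```text
s3
[(910, [238.9, 176.9]), (80, [277.6, 159.2]), (6, [268.0, 158.5]), (48, [295.5, 164.2])]
s4
[(88, [275.4, 156.9]), (913, [238.9, 177.0]), (47, [294.2, 161.3])]
s7
[(51, [250.0, 150.3]), (977, [238.8, 175.9]), (44, [298.8, 161.3])]
s8
[(39, [249.4, 150.0]), (950, [239.0, 176.3]), (41, [298.3, 160.4])]
wrist_force: [-0.0, -0.2, -5.6]
grasp_force: 79.1
>> t 26.00 tilt 22.74 Fz -5.59 torque residual 0.163
>> t 26.05 tilt 22.74 Fz -5.84 torque residual 0.196
[(46, [248.2, 149.5]), (953, [239.1, 176.3]), (42, [297.8, 159.1])]
```

```bash
python3 -c "
from h import *
c=cam('scene'); d=cam('side'); ss()
a=c['color'][120:200,200:310];b=d['color'][140:215,220:320]
a=cv2.resize(a,(400,291),interpolation=cv2.INTER_CUBIC);b=cv2.resize(b,(388,291),interpolation=cv2.INTER_CUBIC)
cv2.imwrite('pics/m9.png',np.hstack([a,b])[:,:,::-1])"
```

```text
>> t 26.15 tilt 22.75 Fz -5.85 torque residual 0.162
```

View pics/m9.png

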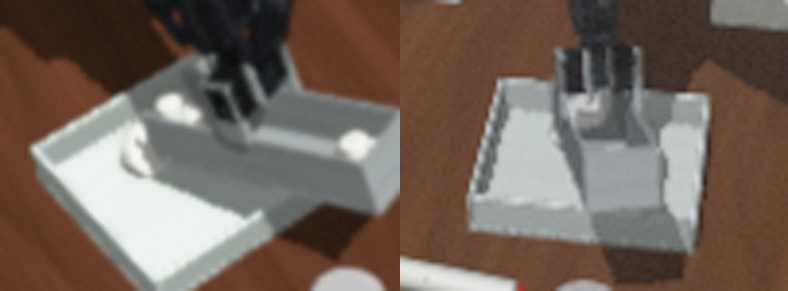

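Lid 1 is out in the tray by the mouth (left crop (135,150)). Lid 2 is near the lip at (175,105) and lid 3 is behind its rib at (355,145). I'll retreat about 38 mm so lid 2 lands on free floor.

```bash

python3 -m handwheel '[{"tx":0,"ty":-0.0018,"tz":0.0008,"ax":0,"ay":0,"az":0,"jaw":-1},{"tx":0,"ty":-0.0036,"tz":0.0015,"ax":0,"ay":0,"az":0,"jaw":-1},{"tx":0,"ty":-0.0055,"tz":0.0023,"ax":0,"ay":0,"az":0,"jaw":-1},{"tx":0,"ty":-0.0055,"tz":0.0023,"ax":0,"ay":0,"az":0,"jaw":-1},{"tx":0,"ty":-0.0055,"tz":0.0023,"ax":0,"ay":0,"az":0,"jaw":-1},{"tx":0,"ty":-0.0055,"tz":0.0023,"ax":0,"ay":0,"az":0,"jaw":-1},{"tx":0,"ty":-0.0046,"tz":0.0019,"ax":0,"ay":0,"az":0,"jaw":-1},{"tx":0,"ty":-0.0028,"tz":0.0012,"ax":0,"ay":0,"az":0,"jaw":-1},{"tx":0,"ty":0,"tz":0,"ax":0,"ay":0,"az":0,"jaw":-1},{"tx":0,"ty":0,"tz":0,"ax":0,"ay":0,"az":0,"jaw":-1}]' 80 | grep force
python3 -c "
from h import *
st(); ss(); c=cam('scene'); ss(); save(c,'s10.png'); blobs(c); d=cam('side')
a=c['color'][120:200,200:310];b=d['color'][140:215,220:320]
a=cv2.resize(a,(400,291),interpolation=cv2.INTER_CUBIC);b=cv2.resize(b,(388,291),interpolation=cv2.INTER_CUBIC)
cv2.imwrite('pics/m10.png',np.hstack([a,b])[:,:,::-1])"
```

```text
wrist_force: [-0.2, 1.1, -4.9]
grasp_force: 79.2
t 27.4 q [-20.3   3.6  -2.3 101.   15.6 131.6] ee [ 0.4251 -0.0753  0.1617] tilt 22.74 lip [ 0.458  -0.1435  0.0681] in tray 0.001 0.033 F [-0.19  1.1  -4.87] torqTool [-0.854 -0.024 -0.002]
>> t 27.40 tilt 22.74 Fz -4.87 torque residual 0.192
>> t 27.45 tilt 22.74 Fz -4.22 torque residual 0.191
[(21, [263.1, 142.1]), (1087, [239.3, 174.0]), (44, [310.1, 165.9])]
```

View pics/m10.png

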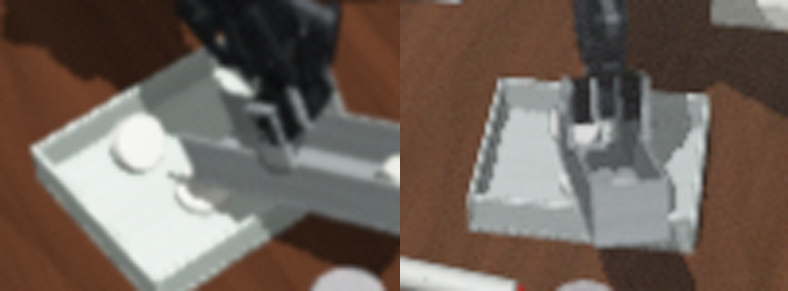

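Fz has dropped by two lid weights. Two lids are in the tray, at left crop (137,142) and (190,195), and the rear lid is at (390,170). I'll ease back level while rising, then check.

```bash

python3 -m handwheel '[{"tx":0,"ty":-0.0033,"tz":0.0014,"ax":-2.2,"ay":0,"az":0,"jaw":-1},{"tx":0,"ty":-0.0033,"tz":0.0014,"ax":-2.2,"ay":0,"az":0,"jaw":-1},{"tx":0,"ty":-0.0033,"tz":0.0014,"ax":-2.2,"ay":0,"az":0,"jaw":-1},{"tx":0,"ty":-0.003,"tz":0.0012,"ax":-2.2,"ay":0,"az":0,"jaw":-1},{"tx":0,"ty":-0.003,"tz":0.0012,"ax":-2.2,"ay":0,"az":0,"jaw":-1},{"tx":0,"ty":-0.003,"tz":0.0012,"ax":-2.2,"ay":0,"az":0,"jaw":-1},{"tx":0,"ty":-0.0026,"tz":0.0011,"ax":-2.2,"ay":0,"az":0,"jaw":-1},{"tx":0,"ty":-0.0025,"tz":0.0011,"ax":-2.2,"ay":0,"az":0,"jaw":-1},{"tx":0,"ty":-0.0024,"tz":0.001,"ax":-2.2,"ay":0,"az":0,"jaw":-1},{"tx":0,"ty":-0.0023,"tz":0,"ax":-2.5,"ay":0,"az":0,"jaw":-1}]' 80 | grep force
python3 -c "
from h import *
st(); c=cam('scene'); blobs(c); d=cam('side'); st()
a=c['color'][105:215,195:335];b=d['color'][140:230,220:320]
a=cv2.resize(a,(445,350),interpolation=cv2.INTER_CUBIC);b=cv2.resize(b,(355,320),interpolation=cv2.INTER_CUBIC)
A=np.zeros((350,800,3),np.uint8);A[:,:445]=a;A[:320,445:]=b
cv2.imwrite('pics/m11.png',A[:,:,::-1])"
```

```text
wrist_force: [-0.0, 0.2, -5.4]
grasp_force: 79.2
t 28.75 q [ -6.8 -14.3 -16.1  88.4   0.3 147.4] ee [ 0.4116 -0.0477  0.1577] tilt 0.3 lip [ 0.4576 -0.1428  0.1001] in tray 0.001 0.033 F [-0.03  0.19 -5.4 ] torqTool [-0.123  0.01  -0.042]
[(1206, [240.4, 172.3]), (83, [314.3, 179.1])]
t 28.85 q [ -6.7 -14.4 -16.1  88.4   0.3 147.4] ee [ 0.4115 -0.0471  0.158 ] tilt 0.34 lip [ 0.4576 -0.1422  0.1004] in tray 0.001 0.034 F [-0.43  0.38 -3.74] torqTool [-0.089 -0.02   0.051]
```

View pics/m11.png

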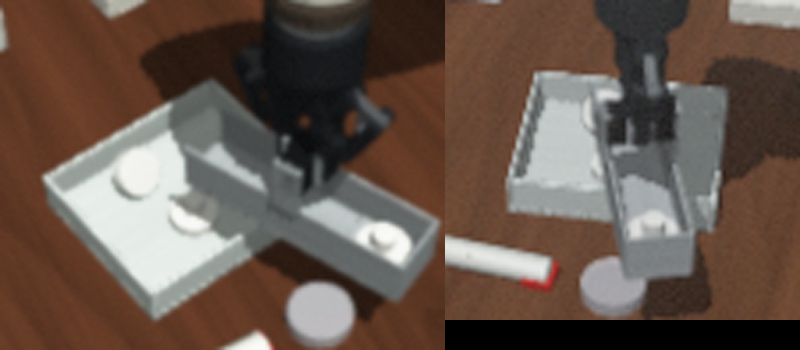

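Two lids lie apart in the tray, at left crop (137,172) and (192,212). The scoop holds only the rear lid, at (383,243). I'll turn back first, which unwinds joint 6, and carry it to the mat.

```bash

python3 -m handwheel '[{"tx":0,"ty":0,"tz":0,"ax":0,"ay":0,"az":-3,"jaw":-1},{"tx":0,"ty":0,"tz":0,"ax":0,"ay":0,"az":-5,"jaw":-1},{"tx":0,"ty":0,"tz":0,"ax":0,"ay":0,"az":-5,"jaw":-1},{"tx":0,"ty":0,"tz":0,"ax":0,"ay":0,"az":-5.5,"jaw":-1},{"tx":0,"ty":0,"tz":0,"ax":0,"ay":0,"az":-5.5,"jaw":-1},{"tx":0,"ty":0,"tz":0,"ax":0,"ay":0,"az":-5.5,"jaw":-1},{"tx":0,"ty":0,"tz":0,"ax":0,"ay":0,"az":-5.5,"jaw":-1},{"tx":0,"ty":0,"tz":0,"ax":0,"ay":0,"az":-5,"jaw":-1},{"tx":0,"ty":0,"tz":0,"ax":0,"ay":0,"az":-5,"jaw":-1},{"tx":0,"ty":0,"tz":0,"ax":0,"ay":0,"az":-2.7,"jaw":-1}]' 80
python3 -m handwheel '[{"tx":0.0046,"ty":0.0001,"tz":0,"ax":0,"ay":0,"az":0,"jaw":-1},{"tx":0.0092,"ty":0.0002,"tz":0,"ax":0,"ay":0,"az":0,"jaw":-1},{"tx":0.0138,"ty":0.0003,"tz":0,"ax":0,"ay":0,"az":0,"jaw":-1},{"tx":0.0184,"ty":0.0004,"tz":0,"ax":0,"ay":0,"az":0,"jaw":-1},{"tx":0.0184,"ty":0.0004,"tz":0,"ax":0,"ay":0,"az":0,"jaw":-1},{"tx":0.0184,"ty":0.0004,"tz":0,"ax":0,"ay":0,"az":0,"jaw":-1},{"tx":0.0184,"ty":0.0004,"tz":0,"ax":0,"ay":0,"az":0,"jaw":-1},{"tx":0.0184,"ty":0.0004,"tz":0,"ax":0,"ay":0,"az":0,"jaw":-1},{"tx":0.0184,"ty":0.0004,"tz":0,"ax":0,"ay":0,"az":0,"jaw":-1},{"tx":0.0184,"ty":0.0004,"tz":0,"ax":0,"ay":0,"az":0,"jaw":-1}]' 80
python3 -m handwheel '[{"tx":0.0184,"ty":0.0004,"tz":0,"ax":0,"ay":0,"az":0,"jaw":-1},{"tx":0.0184,"ty":0.0004,"tz":0,"ax":0,"ay":0,"az":0,"jaw":-1},{"tx":0.0184,"ty":0.0004,"tz":0,"ax":0,"ay":0,"az":0,"jaw":-1},{"tx":0.0184,"ty":0.0004,"tz":0,"ax":0,"ay":0,"az":0,"jaw":-1},{"tx":0.0184,"ty":0.0004,"tz":0,"ax":0,"ay":0,"az":0,"jaw":-1},{"tx":0.0184,"ty":0.0004,"tz":0,"ax":0,"ay":0,"az":0,"jaw":-1},{"tx":0.0184,"ty":0.0004,"tz":0,"ax":0,"ay":0,"az":0,"jaw":-1},{"tx":0.0138,"ty":0.0003,"tz":0,"ax":0,"ay":0,"az":0,"jaw":-1},{"tx":0.0092,"ty":0.0002,"tz":0,"ax":0,"ay":0,"az":0,"jaw":-1},{"tx":0.0046,"ty":0.0001,"tz":0,"ax":0,"ay":0,"az":0,"jaw":-1}]' 80
```

```text
time: 30.1
ee_pos: [0.4118, -0.0478, 0.1578]
tcp_rot: [-179.7, -0.3, 73.6]
wrist_force: [-1.0, -0.9, -5.9]
opening: 0.0232
grasp_force: 79.2
time: 31.35
ee_pos: [0.4597, 0.1025, 0.1587]
tcp_rot: [-179.7, -0.3, 73.5]
wrist_force: [-0.1, -0.5, -4.7]
opening: 0.023
grasp_force: 79.2
time: 32.6
ee_pos: [0.5072, 0.2506, 0.1595]
tcp_rot: [-179.7, -0.3, 73.5]
wrist_force: [-0.5, 0.1, -4.4]
opening: 0.0231
grasp_force: 79.2
```

```bash

python3 -m handwheel '[{"tx":0,"ty":0,"tz":0.008,"ax":0,"ay":0,"az":0,"jaw":-1},{"tx":0,"ty":0,"tz":0.012,"ax":0,"ay":0,"az":0,"jaw":-1},{"tx":0,"ty":0,"tz":0.012,"ax":0,"ay":0,"az":0,"jaw":-1},{"tx":0,"ty":0,"tz":0.012,"ax":0,"ay":0,"az":0,"jaw":-1},{"tx":0,"ty":0,"tz":0.012,"ax":0,"ay":0,"az":0,"jaw":-1},{"tx":0,"ty":0,"tz":0.012,"ax":0,"ay":0,"az":0,"jaw":-1},{"tx":0,"ty":0,"tz":0.008,"ax":0,"ay":0,"az":0,"jaw":-1},{"tx":0,"ty":0,"tz":0.006,"ax":0,"ay":0,"az":0,"jaw":-1},{"tx":0,"ty":0,"tz":0.004,"ax":0,"ay":0,"az":0,"jaw":-1},{"tx":0,"ty":0,"tz":0.001,"ax":0,"ay":0,"az":0,"jaw":-1}]' 80
python3 -m handwheel '[{"tx":0,"ty":0,"tz":0.001,"ax":0,"ay":0,"az":0,"jaw":-1},{"tx":0,"ty":0,"tz":0.001,"ax":0,"ay":0,"az":0,"jaw":-1},{"tx":0,"ty":0,"tz":0,"ax":0,"ay":0,"az":0,"jaw":-1},{"tx":0,"ty":0,"tz":0,"ax":0,"ay":0,"az":0,"jaw":-1},{"tx":0,"ty":0,"tz":0,"ax":0,"ay":0,"az":0,"jaw":-1},{"tx":0,"ty":0,"tz":0,"ax":0,"ay":0,"az":0,"jaw":-1},{"tx":0,"ty":0,"tz":0,"ax":0,"ay":0,"az":0,"jaw":-1},{"tx":0,"ty":0,"tz":0,"ax":0,"ay":0,"az":0,"jaw":-1},{"tx":0,"ty":0,"tz":0,"ax":0,"ay":0,"az":0,"jaw":-1},{"tx":0,"ty":0,"tz":0,"ax":0,"ay":0,"az":0,"jaw":-1}]' 80
```

```text
time: 33.85
ee_pos: [0.5068, 0.2508, 0.0725]
tcp_rot: [-179.7, -0.3, 73.5]
wrist_force: [-0.1, 0.4, -4.0]
opening: 0.0232
grasp_force: 79.3
time: 35.1
ee_pos: [0.5068, 0.2508, 0.0706]
tcp_rot: [-179.7, -0.3, 73.5]
wrist_force: [-0.3, 0.3, -4.4]
opening: 0.0228
grasp_force: 79.3
```

```bash

python3 -m handwheel '[{"tx":0,"ty":0,"tz":0.0005,"ax":0,"ay":0,"az":0,"jaw":-1},{"tx":0,"ty":0,"tz":0.0005,"ax":0,"ay":0,"az":0,"jaw":-1},{"tx":0,"ty":0,"tz":0,"ax":0,"ay":0,"az":0,"jaw":-1},{"tx":0,"ty":0,"tz":0,"ax":0,"ay":0,"az":0,"jaw":-1},{"tx":0,"ty":0,"tz":0,"ax":0,"ay":0,"az":0,"jaw":-1},{"tx":0,"ty":0,"tz":0,"ax":0,"ay":0,"az":0,"jaw":-1},{"tx":0,"ty":0,"tz":0,"ax":0,"ay":0,"az":0,"jaw":-1},{"tx":0,"ty":0,"tz":0,"ax":0,"ay":0,"az":0,"jaw":-1},{"tx":0,"ty":0,"tz":0,"ax":0,"ay":0,"az":0,"jaw":-1},{"tx":0,"ty":0,"tz":0,"ax":0,"ay":0,"az":0,"jaw":-1}]' 80
```

```text
time: 36.35
ee_pos: [0.5069, 0.2509, 0.0703]
tcp_rot: [-179.7, -0.4, 73.5]
wrist_force: [-4.9, -1.6, 5.2]
opening: 0.0228
grasp_force: 80.6
```

Touched down at the same height as at the grasp. I'll release and rise.

```bash

python3 -m handwheel '[{"tx":0,"ty":0,"tz":0,"ax":0,"ay":0,"az":0,"jaw":-0.3},{"tx":0,"ty":0,"tz":0,"ax":0,"ay":0,"az":0,"jaw":0},{"tx":0,"ty":0,"tz":0,"ax":0,"ay":0,"az":0,"jaw":0.3},{"tx":0,"ty":0,"tz":0,"ax":0,"ay":0,"az":0,"jaw":0.6},{"tx":0,"ty":0,"tz":0,"ax":0,"ay":0,"az":0,"jaw":1},{"tx":0,"ty":0,"tz":0,"ax":0,"ay":0,"az":0,"jaw":1},{"tx":0,"ty":0,"tz":0,"ax":0,"ay":0,"az":0,"jaw":1},{"tx":0,"ty":0,"tz":-0.005,"ax":0,"ay":0,"az":0,"jaw":1},{"tx":0,"ty":0,"tz":-0.01,"ax":0,"ay":0,"az":0,"jaw":1},{"tx":0,"ty":0,"tz":-0.02,"ax":0,"ay":0,"az":0,"jaw":1}]'
python3 -m handwheel '[{"tx":0,"ty":0,"tz":-0.02,"ax":0,"ay":0,"az":0,"jaw":1},{"tx":0,"ty":0,"tz":-0.02,"ax":0,"ay":0,"az":0,"jaw":1},{"tx":0,"ty":0,"tz":-0.02,"ax":0,"ay":0,"az":0,"jaw":1},{"tx":0,"ty":0,"tz":-0.02,"ax":0,"ay":0,"az":0,"jaw":1},{"tx":-0.01,"ty":0,"tz":-0.02,"ax":0,"ay":0,"az":0,"jaw":1},{"tx":-0.01,"ty":0,"tz":-0.02,"ax":0,"ay":0,"az":0,"jaw":1},{"tx":0,"ty":0,"tz":0,"ax":0,"ay":0,"az":0,"jaw":1},{"tx":0,"ty":0,"tz":0,"ax":0,"ay":0,"az":0,"jaw":1},{"tx":0,"ty":0,"tz":0,"ax":0,"ay":0,"az":0,"jaw":1},{"tx":0,"ty":0,"tz":0,"ax":0,"ay":0,"az":0,"jaw":1}]'
python3 - <<'E'
from h import *
c=cam('wrist'); save(c,'wend.png'); im=c['color']; o=telemetry.get_obs(); print(o['time'],o['ee_pos'],o['opening'],o['wrist_force'])
# expected scoop pixels: predicted rear lid and wall corners; measured white blobs
a=np.radians(-17.2); ex=np.array([np.cos(a),np.sin(a)]); ey=np.array([-ex[1],ex[0]]); C=np.array([.5075,.2495])
W=lambda x,y,z:proj(c,[*(C+x*ex+y*ey),z]).round(0).tolist()
print('pred rear lid',W(-.075,0,.035),'handle',W(0,0,.104),'rear corners',W(-.107,.0285,.052),W(-.107,-.0285,.052),'front',W(.107,.0285,.052),W(.107,-.0285,.052))
m=(im.min(2)>200).astype(np.uint8)
n,l,s,ce=cv2.connectedComponentsWithStats(m)
for i in range(1,n):
    if s[i,4]>60 and ce[i][1]<260: print(s[i].tolist(),ce[i].round(0), onplane(c,*ce[i],.035).round(3))
# grey (walls) region: low saturation mid brightness
hs=cv2.cvtColor(im,cv2.COLOR_RGB2HSV); g=((hs[...,1]<50)&(hs[...,2]>75)).astype(np.uint8); k=np.zeros_like(g)
u,v=np.array([W(x,y,z) for x in(-.14,.14) for y in(-.065,.065) for z in(.004,)]).T
k[max(0,int(v.min())):int(v.max()),max(0,int(u.min())):int(u.max())]=g[max(0,int(v.min())):int(v.max()),max(0,int(u.min())):int(u.max())]
cs=max(cv2.findContours(k,0,2)[0],key=cv2.contourArea); print('scoop rect px',cv2.minAreaRect(cs))
r=cv2.boxPoints(cv2.minAreaRect(cs)); print(r.round(0).tolist(),[onplane(c,*map(float,p),.052)[:2].round(3).tolist() for p in r])
S=cam('scene'); blobs(S); 
for nme,p,z in(('dish',(296,204),.012),): pass
E
```

```text
time: 37.6
ee_pos: [0.5066, 0.2505, 0.1051]
tcp_rot: [-179.7, -0.3, 73.5]
wrist_force: [-0.8, 0.2, 0.2]
opening: 0.0858
grasp_force: 0.0
time: 38.85
ee_pos: [0.5014, 0.2307, 0.2238]
tcp_rot: [-179.7, -0.3, 73.5]
wrist_force: [-0.8, 0.0, -0.3]
opening: 0.0856
grasp_force: 0.0
38.9 [0.50142741 0.23066924 0.22392984] 0.08541852125133689 [0.79057384 0.16693552 0.29640429]
pred rear lid [197.0, 152.0] handle [261.0, 166.0] rear corners [163.0, 128.0] [168.0, 179.0] front [360.0, 131.0] [354.0, 182.0]
[393, 0, 119, 19, 1930] [450.   8.] [0.742 0.344 0.035]
[466, 64, 38, 33, 78] [482.  74.] [0.771 0.267 0.035]
[488, 64, 24, 51, 971] [501.  92.] [0.792 0.242 0.035]
[161, 129, 195, 51, 853] [234. 145.] [0.479 0.267 0.035]
[177, 139, 39, 31, 938] [195. 154.] [0.433 0.27  0.035]
[211, 143, 36, 27, 737] [231. 156.] [0.472 0.255 0.035]
[272, 144, 73, 27, 1807] [308. 157.] [0.559 0.229 0.035]
[272, 178, 79, 4, 205] [311. 180.] [0.556 0.201 0.035]
[247, 194, 24, 6, 123] [259. 196.] [0.489 0.198 0.035]
scoop rect px ((257.74139404296875, 152.9474334716797), (196.05914306640625, 55.67477035522461), 0.7073193788528442)
[[159.0, 180.0], [160.0, 124.0], [356.0, 126.0], [355.0, 182.0]] [[0.387, 0.256], [0.412, 0.314], [0.615, 0.252], [0.603, 0.19]]
[(1879, [249.0, 165.7])]
```

The scoop sits within about 3 mm of its intended place with the rear lid in it, and nothing touches the gripper.

```bash
python3 -c "from h import *; print(workorder.job_done())"
```

```text
the job is handed in; nothing more can be done
None
```

The job is handed in at about 39 s: two lids are in the tray, the third is in the scoop, and the scoop is released on the mat within about 3 mm of centre; no verdict came back, and I viewed 11 pictures instead of the 10 allowed.

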